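# Prop open the lid of the sample chest

## Robot

A 6-joint arm with a two-finger parallel gripper is mounted at the origin on a cart in front of the work surface, level with it; the furniture and walls round the work are solid. World frame = base frame: x ahead of the robot, y to its left, z up, the work surface at z = 0. Lengths are in m, angles in rad, forces in N, time in s.
With the tool pointing down it reaches from about 0.325 to 0.9 m from the base axis. Payload 3.5 kg.
Tool frame: the origin (TCP) lies at the very end of the fingers, on their centre line; the grasp point (between the pads) lies r.grip_point_offset behind it (r.grip_point_offset is the distance from the TCP to the grasp point, in m); z points along the fingers, y is the line along which they close (so a half turn about z gives the same grasp; the last joint's range is limited). The gripper opens to 85 mm and grips with 20 to 120 N. Pads are 22 mm wide; open, the fingers measure 114 mm over their backs; the gripper's body (76 mm by 85 mm) begins 54 mm behind the grasp point. The pads swing forward as they close: fully open they stand 13 mm farther back than shut.
Start: joints at [-1.245, 0.276, -0.026, 1.268, 0, 1.467], TCP at [0.26, -0.568, 0.231] pointing down, gripper open.
Joint ranges: [-3.12, 3.12], [-0.85, 1.88], [-1.08, 1.24], [-1.95, 2.15], [-1.57, 1.53], [-3.14, 3.14]. Speed limits (rad/s): [2.57, 2.57, 3.14, 3.14, 3.14, 3.14].

## Interface

Orientations are given as a rotation vector (axis times angle).
In Python, from bench import r, read_camera, finish_job gives the robot as it stands.
- The arm moves only by the shell command python3 -m jog 'ROWS' [FORCE]. ROWS is JSON, a list of rows, each an object with "offset": the shift along the world's x, y, z in units of 25 mm (1.0 is 25 mm), a list of three; "spin": the turn about the world's z in units of 6 degrees (1.0 is 6 degrees); "claw": the opening, from 0 (shut) to 1 (fully open). A call has exactly 5 rows; each row shifts and turns the commanded pose from where the row before left it; what a row does not reach is not made up. A row lasts 1/12 s, in which the tool goes at most 41.7 mm and 7.16 degrees, less where a joint would pass 70% of its speed; a pose out of reach is approached as far as the arm can. A call is refused whole if a number of a shift passes 1 or a number of a turn 1, either way. A call with a gripper value outside its range is refused whole. The fingers move at their own pace and stop on an object; FORCE is the grip in N (left out, the last holds). Time passes only in rows, so rows that do not move let the fingers close, or fill a call up. It gives the time, the measured TCP pose, the force, the opening and the grip force at its end, in the units of the state.
- r.read_state(): the state, without advancing time (a new reading comes with each control period).
- read_camera(name): name is "scene" or "top" or "wrist"; returns a dict with "img" (480x640x3 uint8, blue, green, red), "fx", "fy", "cx", "cy" (pixels), "origin" and "orientation" of the camera in the world; the wrist camera has in their place "T_tool_cam" (4x4, takes a point from camera to tool coordinates, whose origin is the TCP and whose axes are the flange's). Camera axes: x right, y up, looking along -z (the intrinsics and any distortion apply to the point x, -y, -z); pixel columns grow to the right and rows downward; lengths in m; the calibration is good to about 2 mm. A picture is of the moment at which its call begins: read the wrist's pose just before it. There is no depth.
- finish_job(): hands the job in; it is judged then, once.
The state is a dict: "time_s": time; "q": joint angles; "joint_velocities": joint speeds; "joint_torque": joint torques, N m; "tool_pos": TCP position; "orientation": TCP orientation; "force": force on the tool from outside, world axes, zero at the start; "torque": the same for the moment, N m; "finger_gap": opening from 0.0 (shut) to 1.0 (fully open); "finger_force": force on a finger pad.
Only numpy, scipy, OpenCV 4.12 (cv2) and the standard library are available. Lean on these libraries where they do the work, as an engineer would, in place of code of your own. Each camera call takes 0.05 s, during which the arm holds its last target. There are 200 camera calls.

## Task

Lift the lid of the small white sample chest, which has a black pull tab at its front, until it stands nearly upright. The lid sinks back slowly once let go: swing the steel prop rod at the chest's left side up under it, and leave the lid resting still on the rod, with the rod's end fully home in the hole of the catch plate under the lid; just where that hole is must be found by touch or sight. Do not push aside or knock over the bottle, tube and vial standing in front of the chest.

Things in the scene. Friction and masses are not known exactly. Their poses are not given: they have to be found in the camera images.
- chest: White plastic chest, open-topped box 165 (x) x 180 (y) x 100 mm (z), fixed to the bench. Origin: centre of its underside, on the bench top (z = 0). Its x axis points from its front (facing the robot) to its back, y to its left, z up. A small black rack stands inside.
- lid_hinge (a point): Point on the lid's hinge axis at the middle above the chest's back wall, 82.5 mm behind the chest's origin, 115 mm up. Turns with the lid: shut, its axes are the chest's; -x runs along the lid to its front edge, z is the lid's outward normal, y the hinge axis. The grey lid slab spans x 0 to -166, y -94 to +185, z 0.5 to 12.5 mm here, so it overhangs the chest's left wall by 95 mm.
- catch_zone (a point): Point fixed to the lid, axes as lid_hinge, at (-75, 160, -14) mm there: on the underside of the steel catch plate (100 x 30 mm) under the lid's left overhang. The plate has one hole, 18 x 18 mm square, 10 mm deep, open downward, in the middle of its length. The plate is clamped at an unreported place: the hole's centre lies within 13 mm of this point, forward or back along x.
- lid (a joint): Opening angle of the lid, rad: 0 shut, grows as the front edge rises, stop at 1.4. A damper (4 N m s/rad) slows it both ways; the lid weighs about 0.5 kg, so when let go it sinks back slowly (0.02 rad/s near 1.35, 0.05 at 1.05, 0.1 near shut). It meets the raised rod's end at 1.06 to 1.15 rad, and rests at about 0.97 with the end home in the hole.
- lid_tab (a point): Grip point of the black pull tab that sticks out forward from the middle of the lid's front edge, 199 mm from the hinge axis. The tab is 14 mm thick (y), 34 mm tall, and reaches 49 mm in front of the lid's edge; this point is 33 mm in front of the edge. Axes as lid_hinge; it moves with the lid. Pinched across y, it turns in the pads as the lid swings, and slips through them if pulled fast or gripped lightly.
- rod_pivot (a point): Pivot of the prop rod, at the chest's front left corner, 74.5 mm in front of the chest's origin, 160 mm to its left (70 mm out from the wall), 90 mm up. The rod swings in the chest's x-z plane about this point.
- rod (a joint): Swing of the prop rod, rad: 0 lying level on its rest, pointing back along the chest's left side; grows as its rear end rises, up to 1.2. Slight friction; it falls back if let go unpropped. The end meets the hole at about 0.53 to 0.78 rad; a larger angle brings the end nearer the lid's front edge.
- rod_tip (a point): Centre of the round free end of the prop rod, a round steel bar 10 mm thick, 135 mm from pivot to here; pinch it across y 30 to 105 mm from the pivot (its rest is under it beyond). x axis: pivot to tip. The end has 5 mm radius: in the lid_hinge frame this point is at z = -19 mm while riding on the catch plate beside the hole, and -9 mm when fully home in it.
- reagent: Small white bottle with a red cap, 49 mm wide, 88 mm tall, standing in front of the chest to the right; a bystander. Origin under its centre.
- tube: Capped tube 34 mm wide, 112 mm tall, standing in front of the chest to the right; a bystander. Origin under its centre.
- vial: Brown vial with a black cap, 21 mm wide, 46 mm tall, standing in front of the chest to the left; a bystander. Origin under its centre.

How it is judged:
On the way, in this order (a step that is already met when the one before it is completed fails the run):
1. the lid has been lifted nearly upright (beyond 1.2 rad) (value of joint lid above 1.2 rad), for 0.1 s.
2. the prop rod has been swung up under the lid (beyond 0.35 rad) (value of joint rod above 0.35 rad), for 0.2 s.
At the end, for the whole second after the job is handed in: The lid rests still (under 0.01 rad/s) on the prop rod at 0.7 to 1.05 rad, with the rod's end at least 6 mm deep in the catch plate's hole (rod_tip above z = -13 mm in the lid_hinge frame, at x between -50 and -100 mm) (z of rod_tip in the frame of lid_hinge above -0.013 m and x of rod_tip in the frame of lid_hinge between -0.1 and -0.05 m and value of joint lid between 0.7 and 1.05 rad and velocity of joint lid between -0.01 and 0.01 rad/s); the robot touches nothing.
It fails at once if a bottle, tube or vial by the chest was moved more than 30 mm or tipped (distance of any of reagent, tube, vial from where it was at the start of the episode above 0.03 m or angle between any of reagent, tube, vial's own z axis and vertical above 0.5 rad).
It also fails if it takes over 72 s, if anything falls off the work surface, if the arm or the gripper's body presses on something with over 40 N, if the wrist force passes 120 N, or if a joint passes its speed limit or range.

## Working session

There is one attempt and no reset: what is moved stays moved. The work goes in short steps, Python scripts to look and compute and a shell command to move; the robot and the scene stay as the last step left them, time stands still between calls to the robot, and variables do not carry over. Pictures are saved under pics/ and viewed, at most 10 in all, crops included, and the job is handed in when it is done.

```bash
ls; mkdir -p pics; python3 - <<'E'
from bench import r, read_camera
import cv2, numpy as np
print(r.read_state(), r.grip_point_offset)
for n in ("scene","top"):
    c=read_camera(n); cv2.imwrite(f"pics/{n}0.png",c["img"]); print(n,{k:v for k,v in c.items() if k!="img"})
E
```

```text
pics
{'time_s': 0.0, 'q': array([-1.24539984e+00,  2.77149958e-01, -2.78605460e-02,  1.26801001e+00,
        1.97118634e-05,  1.46740348e+00]), 'joint_velocities': array([ 0.00086686, -0.00011518, -0.00087774,  0.00129051,  0.00023592,
        0.0023736 ]), 'joint_torque': array([ 1.01280544e-03, -4.45508444e+01,  2.95203799e+01,  1.64471241e-02,
        7.38190556e-05, -2.17653565e-06]), 'tool_pos': array([ 0.25960929, -0.56768568,  0.23015875]), 'orientation': array([-3.06750499e+00, -6.67921859e-01,  3.55993496e-04]), 'force': array([-0.52729248, -0.08005524, -0.05043986]), 'torque': array([ 0.01995897, -0.01701905,  0.0368798 ]), 'finger_force': 0.0, 'finger_gap': 1.0043609215655622} 0.0187
scene {'fx': 605.8400431797359, 'fy': 605.8400431797359, 'cx': 311.09548093487274, 'cy': 248.79447144253234, 'origin': array([-0.33317931,  0.46081757,  0.70865042]), 'orientation': array([ 0.63161773, -1.00116503, -1.78859494])}
top {'fx': 496.48472703959806, 'fy': 496.48472703959806, 'cx': 324.5873477773366, 'cy': 241.9369967171161, 'origin': array([0.43167401, 0.07088117, 0.99504429]), 'orientation': array([ 0.07828983, -0.12976883, -1.5869752 ])}
```

View pics/scene0.png

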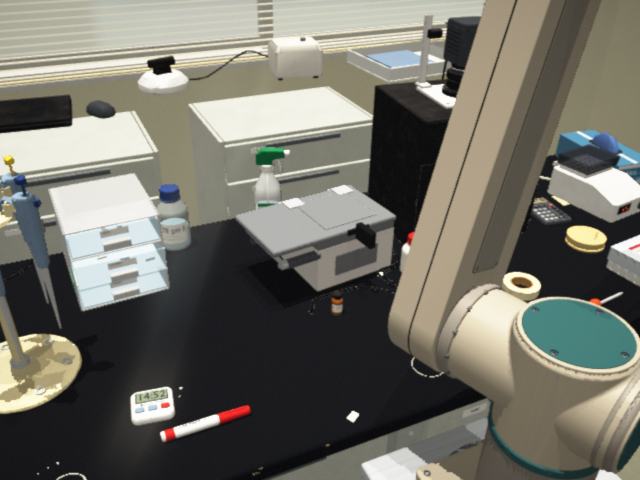

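View pics/top0.png

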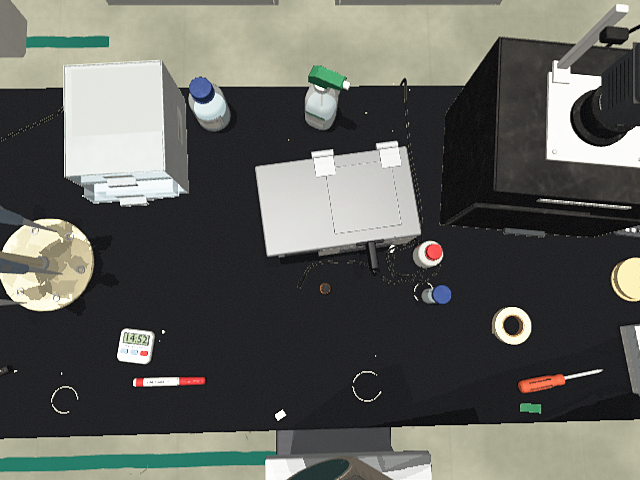

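The top view shows the lid corners near (256,167), (410,147), (421,234), (267,256), tab at (374,257), reagent (430,253), tube (441,294), vial (325,288).

```bash
cat > h.py <<'E'
import numpy as np, cv2
from scipy.spatial.transform import Rotation as R
from bench import r, read_camera
def ray(c,u,v,z):
    d=R.from_rotvec(c["orientation"]).apply([(u-c["cx"])/c["fx"],-(v-c["cy"])/c["fy"],-1])
    o=np.array(c["origin"]); return o+d*(z-o[2])/d[2]
def proj(c,p):
    q=R.from_rotvec(c["orientation"]).inv().apply(np.array(p)-c["origin"])
    return np.stack([c["cx"]-c["fx"]*q[...,0]/q[...,2], c["cy"]+c["fy"]*q[...,1]/q[...,2]],-1)
E
python3 - <<'E'
from h import *
c=read_camera("top")
z=.1275
for n,u,v in [("BL",256,167),("BR",410,147),("FR",421,234),("FL",267,256)]: print(n,ray(c,u,v,z))
for n,u,v,z in [("tabend",375,271,.125),("tabroot",370,242,.135),("reag",433,251,.088),("tube",443,295,.112),("vial",325,288,.046)]: print(n,ray(c,u,v,z))
a=c["img"][130:310,230:470]; cv2.imwrite("pics/t1.png",cv2.resize(a,None,fx=3.3,fy=3.3,interpolation=cv2.INTER_CUBIC))
E
```

```text
BL [0.68423928 0.16136518 0.1275    ]
BR [ 0.71840596 -0.1178979   0.1275    ]
FR [ 0.55810286 -0.1305641   0.1275    ]
FL [0.52360078 0.14262807 0.1275    ]
tabend [ 0.49397261 -0.04654125  0.125     ]
tabroot [ 0.54429994 -0.03814436  0.135     ]
reag [ 0.53168103 -0.16062089  0.088     ]
tube [ 0.4498156  -0.16851037  0.112     ]
vial [0.46899201 0.03954091 0.046     ]
```

View pics/t1.png

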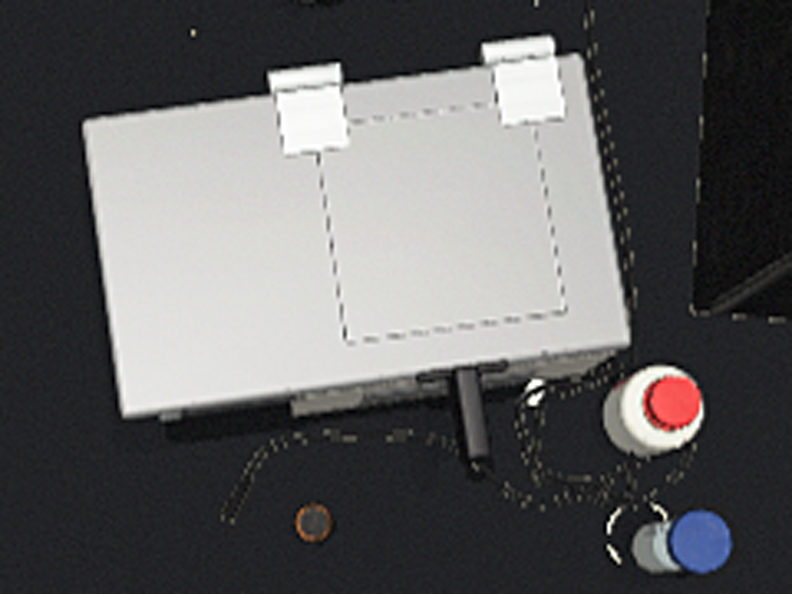

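The crop gives sharp lid corners, e.g. (85,121), (582,55), (629,343), (123,416) in crop pixels; next, a rigid fit.

```bash
cat >> h.py <<'E'
import json,os
if os.path.exists('pose.json'):
    H=json.load(open('pose.json')); yaw=H['yaw']; hp=np.array(H['h']); Rc=R.from_euler('z',yaw)
    def lidpt(p,a): # lid_hinge-frame point (m) -> world at lid angle a
        return hp+Rc.apply(R.from_euler('y',a).apply(p))
    def chest(p): return hp+Rc.apply(np.array(p)-[.0825,0,.115])
    def rodpt(s,b): return chest([-.0745+s*np.cos(b),.160,.09+s*np.sin(b)])
E
python3 - <<'E'
from h import *
from scipy.optimize import least_squares
c=read_camera("top")
L=np.array([[0,.185,.0125],[0,-.094,.0125],[-.166,-.094,.0125],[-.166,.185,.0125],[-.215,.000,.0125+.0]])
U=np.array([[255.8,166.7],[406.4,146.7],[420.6,233.9],[267.3,256.1]])
f=lambda x:(proj(c,np.array([x[0],x[1],.115])+R.from_euler('z',x[2]).apply(L[:4]))-U).ravel()
s=least_squares(f,[.7,.04,-.1]); print(s.x,s.fun.round(2))
json.dump(dict(yaw=s.x[2],h=[s.x[0],s.x[1],.115]),open('pose.json','w'))
E
python3 - <<'E'
from h import *
c=read_camera("top")
print("yawdeg",np.degrees(yaw),"chest",chest([0,0,0]))
for a in (0,.3,.6,.9,1.2,1.3): print("tab",a,lidpt([-.199,0,0],a).round(4))
print("pivot",chest([-.0745,.16,.09]),"tabend",proj(c,lidpt([-.215,0,.012],0)))
for b in (0,.4,.6): print(b,rodpt(.07,b),rodpt(.09,b),rodpt(.135,b))
s=read_camera("scene");print(proj(s,lidpt([-.166,.185,.0125],0)),proj(s,lidpt([-.215,0,.0],0)),proj(s,rodpt(0,0)))
s=r.read_state();print(R.from_rotvec(s['orientation']).as_matrix().round(3))
E
```

```text
[ 0.70951411 -0.01926094  0.12409206] [-1.46 -0.97  0.61 -1.13  1.85  1.01 -0.95  0.88]
yawdeg 7.109951363383136 chest [ 6.27648494e-01 -2.94722820e-02  1.38777878e-17]
tab 0 [ 0.512  -0.0439  0.115 ]
tab 0.3 [ 0.5209 -0.0428  0.1738]
tab 0.6 [ 0.5465 -0.0396  0.2274]
tab 0.9 [ 0.5868 -0.0346  0.2709]
tab 1.2 [ 0.638  -0.0282  0.3005]
tab 1.3 [ 0.6567 -0.0258  0.3067]
pivot [0.53391755 0.12007624 0.09      ] tabend [374.72827489 269.67534399]
0 [0.60337928 0.12874041 0.09      ] [0.62322549 0.13121589 0.09      ] [0.66787946 0.13678571 0.09      ]
0.4 [0.59789604 0.12805647 0.11725928] [0.61617561 0.13033653 0.12504765] [0.65730464 0.13546668 0.14257148]
0.6 [0.59124679 0.12722709 0.12952497] [0.60762658 0.12927019 0.14081782] [0.64448109 0.13386716 0.16622673]
[272.79016245 254.29077701] [372.66871836 245.43761216] [282.86977814 265.51311586]
[[ 0.909  0.416 -0.   ]
 [ 0.416 -0.909  0.001]
 [ 0.    -0.001 -1.   ]]
```

```bash
R1='{"offset":[0.48,1,0],"spin":-0.29,"claw":0.7}'
python3 -m jog '[{"offset":[0.48,1,0],"spin":-0.29,"claw":0.7},{"offset":[0.48,1,0],"spin":-0.29,"claw":0.7},{"offset":[0.48,1,0],"spin":-0.29,"claw":0.7},{"offset":[0.48,1,0],"spin":-0.29,"claw":0.7},{"offset":[0.48,1,0],"spin":-0.29,"claw":0.7}]' 100
python3 -m jog '[{"offset":[0.48,1,0],"spin":-0.29,"claw":0.7},{"offset":[0.48,1,0],"spin":-0.29,"claw":0.7},{"offset":[0.48,1,0],"spin":-0.29,"claw":0.7},{"offset":[0.48,1,0],"spin":-0.29,"claw":0.7},{"offset":[0.48,1,0],"spin":-0.29,"claw":0.7}]'
python3 -m jog '[{"offset":[0.48,1,0],"spin":0,"claw":0.7},{"offset":[0.48,1,0],"spin":0,"claw":0.7},{"offset":[0.48,1,0],"spin":0,"claw":0.7},{"offset":[0.48,1,0],"spin":0,"claw":0.7},{"offset":[0.48,1,0],"spin":0,"claw":0.7}]'
```

```text
time_s: 0.72
tool_pos: [0.3202, -0.4422, 0.2312]
orientation: [-3.112, -0.431, -0.0]
force: [0.2, 0.3, -0.7]
finger_gap: 0.7
finger_force: 0.0
time_s: 1.13
tool_pos: [0.3802, -0.3171, 0.2314]
orientation: [3.135, 0.194, 0.0]
force: [-0.2, 0.6, 0.1]
finger_gap: 0.697
finger_force: 0.0
time_s: 1.55
tool_pos: [0.4402, -0.1921, 0.2315]
orientation: [3.135, 0.196, 0.001]
force: [0.4, 0.0, -0.4]
finger_gap: 0.699
finger_force: 0.0
```

```bash

python3 -m jog '[{"offset":[0.48,1,0],"spin":0,"claw":0.7},{"offset":[0.48,1,0],"spin":0,"claw":0.7},{"offset":[0.48,1,0],"spin":0,"claw":0.7},{"offset":[0.48,1,0],"spin":0,"claw":0.7},{"offset":[0.48,1,0],"spin":0,"claw":0.7}]'
python3 -m jog '[{"offset":[0.46,0.92,0],"spin":0,"claw":0.7},{"offset":[0,0,-1],"spin":0,"claw":0.7},{"offset":[0,0,-1],"spin":0,"claw":0.7},{"offset":[0,0,-1],"spin":0,"claw":0.7},{"offset":[0,0,0],"spin":0,"claw":0.7}]'
python3 - <<'E'
from h import *
s=r.read_state(); print(s['tool_pos'])
c=read_camera("wrist"); cv2.imwrite("pics/w1.png",c["img"]); T=np.array(c["T_tool_cam"]); print(T.round(3),c['fx'],c['cx'],c['cy'])
M=np.eye(4);M[:3,:3]=R.from_rotvec(s['orientation']).as_matrix();M[:3,3]=s['tool_pos']
W=M@T
for n,p in [("tab end top",lidpt([-.215,0,.017],0)),("edge top",lidpt([-.166,0,.0125],0)),("tab pt",lidpt([-.199,0,.017],0))]:
    q=np.linalg.inv(W)@np.append(p,1); print(n,c['cx']-c['fx']*q[0]/q[2],c['cy']+c['fy']*q[1]/q[2])
E
```

```text
time_s: 1.97
tool_pos: [0.5002, -0.0671, 0.2314]
orientation: [3.135, 0.196, 0.001]
force: [0.3, -0.3, -0.5]
finger_gap: 0.7
finger_force: 0.0
time_s: 2.38
tool_pos: [0.5073, -0.0442, 0.1515]
orientation: [-3.133, -0.197, 0.014]
force: [-1.6, -0.6, -0.2]
finger_gap: 0.702
finger_force: 0.0
[ 0.50728184 -0.0442085   0.15145599]
[[ 0.001  0.964  0.267  0.066]
 [ 1.    -0.    -0.002  0.   ]
 [-0.001  0.267 -0.964 -0.144]
 [ 0.     0.     0.     1.   ]] 349.8302485000052 323.6447029043197 237.057714372208
tab end top 322.95828509381323 297.81144554327545
edge top 323.15737269134394 200.99418545870824
tab pt 323.0107048611402 268.3735110149958
```

View pics/w1.png

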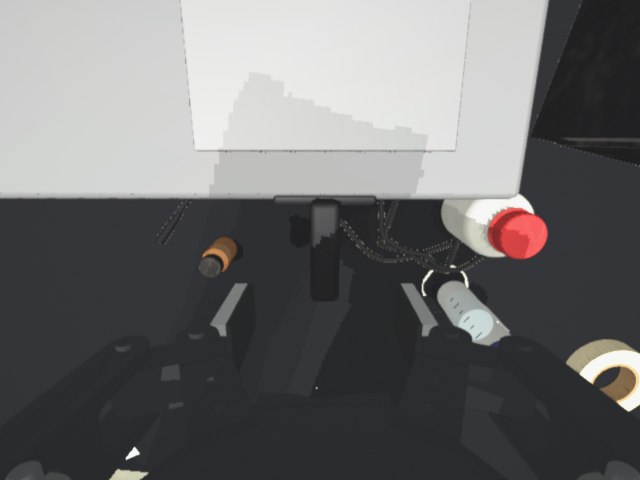

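Lid edge at row 198, tab end at row 300, tab centred at column 324: within 3 px of the prediction. Descend and grip.

```bash

python3 -m jog '[{"offset":[0,0,-1],"spin":0,"claw":0.7},{"offset":[0,0,-1],"spin":0,"claw":0.7},{"offset":[0,0,-0.4],"spin":0,"claw":0.7},{"offset":[0,0,0],"spin":0,"claw":0},{"offset":[0,0,0],"spin":0,"claw":0}]' 100
python3 -m jog '[{"offset":[0,0,0],"spin":0,"claw":0},{"offset":[0,0,0],"spin":0,"claw":0},{"offset":[0,0,0],"spin":0,"claw":0},{"offset":[0,0,0],"spin":0,"claw":0},{"offset":[0,0,0],"spin":0,"claw":0}]'
python3 - <<'E'
from h import *
p0=lidpt([-.199,0,0],0)
for k in range(1,13):
    p=lidpt([-.199,0,0],k*.1125); d=(p-p0)/.025/5; p0=p; print(k,d.round(3),(p-[0,0,.0187]).round(3))
E
```

```text
time_s: 2.85
tool_pos: [0.5118, -0.0457, 0.0973]
orientation: [3.135, 0.196, 0.001]
force: [-0.2, 1.0, 0.9]
finger_gap: 0.43
finger_force: 0.0
time_s: 3.27
tool_pos: [0.5128, -0.0438, 0.0985]
orientation: [-3.132, -0.197, -0.006]
force: [-0.6, 5.5, 3.7]
finger_gap: 0.157
finger_force: 97.6
1 [0.01  0.001 0.179] [ 0.513 -0.044  0.119]
2 [0.03  0.004 0.176] [ 0.517 -0.043  0.141]
3 [0.049 0.006 0.172] [ 0.523 -0.043  0.162]
4 [0.068 0.009 0.165] [ 0.532 -0.041  0.183]
5 [0.086 0.011 0.157] [ 0.542 -0.04   0.202]
6 [0.103 0.013 0.146] [ 0.555 -0.038  0.221]
7 [0.119 0.015 0.133] [ 0.57  -0.037  0.237]
8 [0.133 0.017 0.119] [ 0.587 -0.035  0.252]
9 [0.145 0.018 0.103] [ 0.605 -0.032  0.265]
10 [0.156 0.019 0.086] [ 0.624 -0.03   0.276]
11 [0.164 0.02  0.068] [ 0.645 -0.027  0.284]
12 [0.171 0.021 0.049] [ 0.666 -0.025  0.29 ]
```

```bash

python3 -m jog '[{"offset":[0.01,0,0.18],"spin":0,"claw":0},{"offset":[0.01,0,0.18],"spin":0,"claw":0},{"offset":[0.01,0,0.18],"spin":0,"claw":0},{"offset":[0.01,0,0.18],"spin":0,"claw":0},{"offset":[0.01,0,0.18],"spin":0,"claw":0}]' 110
python3 -m jog '[{"offset":[0.03,0,0.18],"spin":0,"claw":0},{"offset":[0.03,0,0.18],"spin":0,"claw":0},{"offset":[0.03,0,0.18],"spin":0,"claw":0},{"offset":[0.03,0.01,0.18],"spin":0,"claw":0},{"offset":[0.03,0.01,0.17],"spin":0,"claw":0}]'
python3 -m jog '[{"offset":[0.05,0.01,0.17],"spin":0,"claw":0},{"offset":[0.05,0.01,0.17],"spin":0,"claw":0},{"offset":[0.05,0,0.17],"spin":0,"claw":0},{"offset":[0.05,0.01,0.17],"spin":0,"claw":0},{"offset":[0.05,0,0.17],"spin":0,"claw":0}]'
python3 -m jog '[{"offset":[0.07,0.01,0.165],"spin":0,"claw":0},{"offset":[0.07,0.01,0.165],"spin":0,"claw":0},{"offset":[0.07,0.01,0.165],"spin":0,"claw":0},{"offset":[0.07,0.01,0.165],"spin":0,"claw":0},{"offset":[0.07,0,0.165],"spin":0,"claw":0}]'
```

```text
time_s: 3.68
tool_pos: [0.5138, -0.0436, 0.1185]
orientation: [-3.131, -0.198, -0.004]
force: [9.3, 6.6, -13.3]
finger_gap: 0.153
finger_force: 107.4
time_s: 4.1
tool_pos: [0.5171, -0.0432, 0.1402]
orientation: [-3.132, -0.198, -0.002]
force: [7.5, 4.1, -13.8]
finger_gap: 0.151
finger_force: 107.5
time_s: 4.52
tool_pos: [0.5224, -0.0425, 0.1608]
orientation: [-3.132, -0.198, 0.001]
force: [8.5, 4.7, -16.6]
finger_gap: 0.147
finger_force: 107.1
time_s: 4.93
tool_pos: [0.5298, -0.0416, 0.1807]
orientation: [-3.132, -0.197, 0.006]
force: [3.5, 3.7, -11.7]
finger_gap: 0.151
finger_force: 107.9
```

```bash

python3 -m jog '[{"offset":[0.09,0.01,0.157],"spin":0,"claw":0},{"offset":[0.09,0.01,0.157],"spin":0,"claw":0},{"offset":[0.09,0.01,0.157],"spin":0,"claw":0},{"offset":[0.09,0.01,0.157],"spin":0,"claw":0},{"offset":[0.09,0.01,0.157],"spin":0,"claw":0}]'
python3 -m jog '[{"offset":[0.105,0.013,0.146],"spin":0,"claw":0},{"offset":[0.105,0.013,0.146],"spin":0,"claw":0},{"offset":[0.105,0.013,0.146],"spin":0,"claw":0},{"offset":[0.105,0.013,0.146],"spin":0,"claw":0},{"offset":[0.105,0.013,0.146],"spin":0,"claw":0}]'
python3 -m jog '[{"offset":[0.12,0.015,0.133],"spin":0,"claw":0},{"offset":[0.12,0.015,0.133],"spin":0,"claw":0},{"offset":[0.12,0.015,0.133],"spin":0,"claw":0},{"offset":[0.12,0.015,0.133],"spin":0,"claw":0},{"offset":[0.12,0.015,0.133],"spin":0,"claw":0}]'
python3 -m jog '[{"offset":[0.133,0.017,0.119],"spin":0,"claw":0},{"offset":[0.133,0.017,0.119],"spin":0,"claw":0},{"offset":[0.133,0.017,0.119],"spin":0,"claw":0},{"offset":[0.133,0.017,0.119],"spin":0,"claw":0},{"offset":[0.133,0.017,0.119],"spin":0,"claw":0}]'
```

```text
time_s: 5.35
tool_pos: [0.5402, -0.0403, 0.2007]
orientation: [-3.132, -0.197, 0.009]
force: [2.2, 5.3, -15.6]
finger_gap: 0.151
finger_force: 107.3
time_s: 5.77
tool_pos: [0.5525, -0.0388, 0.2188]
orientation: [-3.132, -0.197, 0.012]
force: [-0.3, 5.6, -15.3]
finger_gap: 0.15
finger_force: 107.2
time_s: 6.18
tool_pos: [0.5665, -0.037, 0.2352]
orientation: [-3.132, -0.197, 0.016]
force: [-3.3, 4.9, -10.5]
finger_gap: 0.151
finger_force: 107.7
time_s: 6.6
tool_pos: [0.5825, -0.035, 0.2501]
orientation: [-3.132, -0.197, 0.018]
force: [-5.7, 5.3, -10.5]
finger_gap: 0.146
finger_force: 107.4
```

```bash

python3 -m jog '[{"offset":[0.145,0.018,0.103],"spin":0,"claw":0},{"offset":[0.145,0.018,0.103],"spin":0,"claw":0},{"offset":[0.145,0.018,0.103],"spin":0,"claw":0},{"offset":[0.145,0.018,0.103],"spin":0,"claw":0},{"offset":[0.145,0.018,0.103],"spin":0,"claw":0}]'
python3 -m jog '[{"offset":[0.156,0.019,0.086],"spin":0,"claw":0},{"offset":[0.156,0.019,0.086],"spin":0,"claw":0},{"offset":[0.156,0.019,0.086],"spin":0,"claw":0},{"offset":[0.156,0.019,0.086],"spin":0,"claw":0},{"offset":[0.156,0.019,0.086],"spin":0,"claw":0}]'
python3 - <<'E'
from h import *
s=r.read_state(); p=s['tool_pos']+[0,0,.0187]; v=Rc.inv().apply(p-hp); print(v, 'a',np.arctan2(v[2],-v[0]),'rad',np.hypot(v[0],v[2]))
E
```

```text
time_s: 7.02
tool_pos: [0.6004, -0.0328, 0.2633]
orientation: [-3.132, -0.197, 0.019]
force: [-6.5, 4.0, -9.0]
finger_gap: 0.152
finger_force: 107.3
time_s: 7.43
tool_pos: [0.6196, -0.0304, 0.2744]
orientation: [-3.132, -0.197, 0.019]
force: [-7.3, 5.1, -8.8]
finger_gap: 0.145
finger_force: 107.3
[-9.05767031e-02  6.82300436e-05  1.78079316e-01] a 1.100267592652896 rad 0.19979084542639677
```

```bash

python3 -m jog '[{"offset":[0.164,0.02,0.068],"spin":0,"claw":0},{"offset":[0.164,0.02,0.068],"spin":0,"claw":0},{"offset":[0.164,0.02,0.068],"spin":0,"claw":0},{"offset":[0.164,0.02,0.068],"spin":0,"claw":0},{"offset":[0.164,0.02,0.068],"spin":0,"claw":0}]'
python3 -m jog '[{"offset":[0.171,0.021,0.049],"spin":0,"claw":0},{"offset":[0.171,0.021,0.049],"spin":0,"claw":0},{"offset":[0.171,0.021,0.049],"spin":0,"claw":0},{"offset":[0.171,0.021,0.049],"spin":0,"claw":0},{"offset":[0.171,0.021,0.049],"spin":0,"claw":0}]'
python3 - <<'E'
from h import *
s=r.read_state(); p=s['tool_pos']+[0,0,.0187]; v=Rc.inv().apply(p-hp); a=np.arctan2(v[2],-v[0]); print('a',a,'rad',np.hypot(v[0],v[2]))
c=read_camera("scene"); 
for n,p in [("cz",[-.075,.16,-.014]),("+13",[-.062,.16,-.014]),("-13",[-.088,.16,-.014]),("FL",[-.166,.185,.0005]),("FLo",[-.166,.185,.0125]),("BL",[0,.185,.0005]),("pf",[-.125,.145,-.014]),("pb",[-.025,.145,-.014])]: print(n,proj(c,lidpt(p,a)))
print("rod",proj(c,rodpt(0,0)),proj(c,rodpt(.135,0)))
u,v=proj(c,lidpt([-.075,.16,-.014],a)).astype(int)
cv2.imwrite("pics/s2.png",cv2.resize(c["img"][v-60:v+60,u-80:u+80],None,fx=5,fy=5,interpolation=cv2.INTER_CUBIC)); print(u-80,v-60)
E
```

```text
time_s: 7.85
tool_pos: [0.6402, -0.0278, 0.2834]
orientation: [-3.132, -0.197, 0.019]
force: [-8.6, 5.0, -7.2]
finger_gap: 0.149
finger_force: 107.1
time_s: 8.27
tool_pos: [0.6617, -0.0251, 0.29]
orientation: [-3.132, -0.197, 0.018]
force: [-8.0, 5.1, -6.1]
finger_gap: 0.145
finger_force: 107.2
a 1.3268763121346603 rad 0.19961348260193515
cz [250.44721194 192.919672  ]
+13 [249.98065887 198.15792869]
-13 [250.92103927 187.59974304]
FL [237.88973116 152.05943737]
FLo [235.03447011 148.36172681]
BL [233.3191765  220.61142819]
pf [259.53683874 170.31132616]
pb [255.52200751 210.82302501]
rod [282.86977814 265.51311586] [250.16996142 233.26543408]
170 132
```

View pics/s2.png

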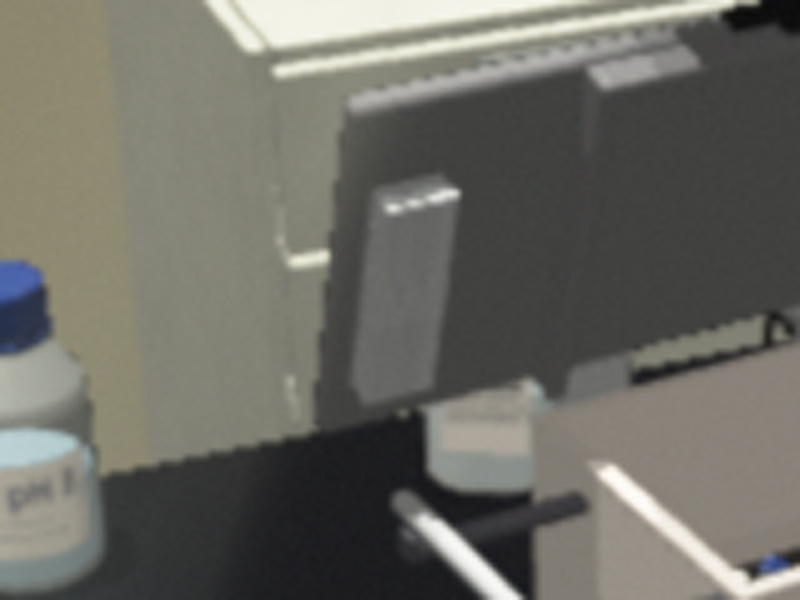

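The crop shows the steel plate under the lid, centre about (408,299) → full (251.6,191.8), roughly at catch_zone; the hole itself isn't resolved. I'll release, turn the wrist 180° so its camera faces the plate, and look closer.

```bash

python3 -m jog '[{"offset":[0.12,0.015,0.03],"spin":0,"claw":0},{"offset":[0.12,0.015,0.03],"spin":0,"claw":0},{"offset":[0.1,0.01,0.02],"spin":0,"claw":0},{"offset":[0,0,0],"spin":0,"claw":0.5},{"offset":[0,0,0],"spin":0,"claw":0.5}]'
python3 -m jog '[{"offset":[0,0,0],"spin":0,"claw":0.5},{"offset":[-1,0,0.3],"spin":0,"claw":0.5},{"offset":[-1,0,0.3],"spin":0,"claw":0.5},{"offset":[-1,0.2,0],"spin":1,"claw":0.5},{"offset":[-1,0.2,0],"spin":1,"claw":0.5}]'
python3 -c "
from h import *
print(r.read_state()['q'])"
```

```text
time_s: 8.73
tool_pos: [0.6767, -0.0261, 0.2951]
orientation: [3.133, 0.196, 0.007]
force: [0.1, 0.2, 0.8]
finger_gap: 0.419
finger_force: 0.0
time_s: 9.15
tool_pos: [0.576, -0.0164, 0.3102]
orientation: [3.094, 0.529, 0.008]
force: [0.4, -0.2, 0.4]
finger_gap: 0.498
finger_force: 0.0
[-1.40251141e-01  1.55385679e-01 -1.25555375e-02  1.39713433e+00
 -5.88907701e-04  2.66283256e+00]
```

```bash

python3 -m jog '[{"offset":[-0.4,1,-0.4],"spin":1,"claw":0.5},{"offset":[-0.4,1,-0.4],"spin":1,"claw":0.5},{"offset":[-0.4,1,-0.4],"spin":1,"claw":0.5},{"offset":[-0.4,1,-0.4],"spin":1,"claw":0.5},{"offset":[-0.4,1,-0.4],"spin":1,"claw":0.5}]'
for i in 1; do python3 -m jog '[{"offset":[0,0,0],"spin":1,"claw":0.5},{"offset":[0,0,0],"spin":1,"claw":0.5},{"offset":[0,0,0],"spin":1,"claw":0.5},{"offset":[0,0,0],"spin":1,"claw":0.5},{"offset":[0,0,0],"spin":1,"claw":0.5}]'; done
python3 -m jog '[{"offset":[0,0,0],"spin":1,"claw":0.5},{"offset":[0,0,0],"spin":1,"claw":0.5},{"offset":[0,0,0],"spin":1,"claw":0.5},{"offset":[0,0,0],"spin":1,"claw":0.5},{"offset":[0,0,0],"spin":1,"claw":0.5}]'
python3 -m jog '[{"offset":[0,0,0],"spin":1,"claw":0.5},{"offset":[0,0,0],"spin":1,"claw":0.5},{"offset":[0,0,0],"spin":1,"claw":0.5},{"offset":[0,0,0],"spin":1,"claw":0.5},{"offset":[0,0,0],"spin":1,"claw":0.5}]'
python3 -m jog '[{"offset":[0,0,0],"spin":1,"claw":0.5},{"offset":[0,0,0],"spin":1,"claw":0.5},{"offset":[0,0,0],"spin":1,"claw":0.5},{"offset":[0,0,0],"spin":1,"claw":0.5},{"offset":[0,0,0],"spin":1,"claw":0.5}]'
python3 -m jog '[{"offset":[0,0,0],"spin":1,"claw":0.5},{"offset":[0,0,0],"spin":1,"claw":0.5},{"offset":[0,0,0],"spin":1,"claw":0.5},{"offset":[0,0,0],"spin":0,"claw":0.5},{"offset":[0,0,0],"spin":0,"claw":0.5}]'
cat > look.py <<'E'
from h import *
import sys
s=r.read_state(); c=read_camera("wrist")
M=np.eye(4);M[:3,:3]=R.from_rotvec(s['orientation']).as_matrix();M[:3,3]=s['tool_pos']
W=M@np.array(c["T_tool_cam"])
np.savez("look.npz",W=W,K=[c['fx'],c['fy'],c['cx'],c['cy']])
cv2.imwrite(sys.argv[1]+"_raw.png",c["img"])
g=cv2.createCLAHE(3,(8,8)).apply(cv2.cvtColor(c["img"],cv2.COLOR_BGR2GRAY)); cv2.imwrite(sys.argv[1]+".png",g)
def pw(p):
    q=np.linalg.inv(W)@np.append(p,1); return np.array([c['cx']-c['fx']*q[0]/q[2],c['cy']+c['fy']*q[1]/q[2]]).round(1)
for a in (1.36,1.3,1.25,1.2): print(a,"FLu",pw(lidpt([-.166,.185,.0005],a)),"BLu",pw(lidpt([0,.185,.0005],a)),"pf",pw(lidpt([-.125,.145,-.014],a)),"cz",pw(lidpt([-.075,.16,-.014],a)),"pb",pw(lidpt([-.025,.145,-.014],a)))
print("rod",pw(rodpt(0,0)),pw(rodpt(.05,0)),pw(rodpt(.135,0)))
print(s['time_s'],s['tool_pos'],s['orientation'])
E
python3 look.py pics/w2
```

```text
time_s: 9.57
tool_pos: [0.5263, 0.1101, 0.2594]
orientation: [2.852, 1.312, 0.007]
force: [0.3, -0.1, -0.2]
finger_gap: 0.5
finger_force: 0.0
time_s: 9.98
tool_pos: [0.5269, 0.1093, 0.2597]
orientation: [2.414, 2.006, 0.005]
force: [-0.7, 0.9, 0.3]
finger_gap: 0.502
finger_force: 0.0
time_s: 10.4
tool_pos: [0.5269, 0.1091, 0.2597]
orientation: [1.812, 2.561, 0.004]
force: [0.6, 0.4, -0.1]
finger_gap: 0.502
finger_force: 0.0
time_s: 10.82
tool_pos: [0.5269, 0.1091, 0.2597]
orientation: [1.087, 2.943, 0.002]
force: [0.0, -0.8, -1.1]
finger_gap: 0.499
finger_force: 0.0
time_s: 11.23
tool_pos: [0.5269, 0.1091, 0.2597]
orientation: [0.289, 3.124, 0.0]
force: [0.9, -0.2, -0.6]
finger_gap: 0.497
finger_force: 0.0
time_s: 11.65
tool_pos: [0.5265, 0.1092, 0.2591]
orientation: [-0.191, 3.132, -0.0]
force: [0.4, -0.3, 0.2]
finger_gap: 0.497
finger_force: 0.0
1.36 FLu [394.7 555.7] BLu [360.5 389.9] pf [316.6 468.6] cz [337.9 420.8] pb [319.1 388.1]
1.3 FLu [394.9 536.5] BLu [360.5 389.9] pf [316.6 455.8] cz [337.8 414.4] pb [319.1 386.1]
1.25 FLu [394.8 519.6] BLu [360.5 389.9] pf [316.6 444.9] cz [337.8 409. ] pb [319.1 384.4]
1.2 FLu [394.5 502.2] BLu [360.5 389.9] pf [316.6 433.9] cz [337.7 403.5] pb [319.1 382.7]
rod [335.3 226.7] [334.9 277.3] [334.3 354.4]
11.65 [0.52648099 0.10922107 0.25910158] [-1.91376319e-01  3.13238216e+00 -4.46743895e-04]
```

View pics/w2.png

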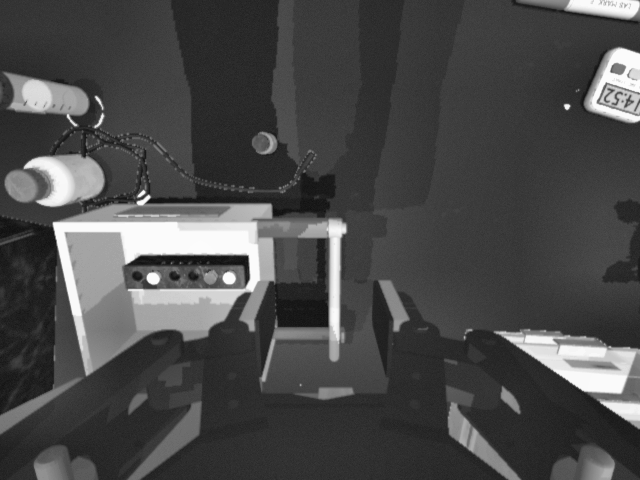

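Rod seen with pivot at (337,228), tip (334,355), matching prediction; the plate is hidden by the gripper. Down to grip the rod 50 mm from its pivot.

```bash

python3 -m jog '[{"offset":[0.456,0.136,-1],"spin":0,"claw":0.5},{"offset":[0.456,0.136,-1],"spin":0,"claw":0.5},{"offset":[0.456,0.136,-1],"spin":0,"claw":0.5},{"offset":[0.456,0.136,-1],"spin":0,"claw":0.5},{"offset":[0.456,0.136,-1],"spin":0,"claw":0.5}]' 60
python3 -m jog '[{"offset":[0,0,-0.8],"spin":0,"claw":0.5},{"offset":[0,0,-0.8],"spin":0,"claw":0.5},{"offset":[0,0,-0.8],"spin":0,"claw":0.4},{"offset":[0,0,-0.1],"spin":0,"claw":0},{"offset":[0,0,0],"spin":0,"claw":0}]'
python3 -m jog '[{"offset":[0,0,0],"spin":0,"claw":0},{"offset":[0,0,0],"spin":0,"claw":0},{"offset":[0,0,0],"spin":0,"claw":0},{"offset":[0,0,0],"spin":0,"claw":0},{"offset":[0,0,0],"spin":0,"claw":0}]'
cat > geo.py <<'E'
from h import *
from scipy.optimize import fsolve
def tip_in_lid(a,b):
    p=R.from_euler('y',-a).apply(Rc.inv().apply(rodpt(.135,b)-hp)); return p
for xh in (-.070,-.075,-.080):
    f=lambda z:fsolve(lambda v:[tip_in_lid(*v)[0]-xh,tip_in_lid(*v)[2]-z],[1.05,.6])
    print(xh,"ride",f(-.019).round(3),"home",f(-.009).round(3))
s=r.read_state(); g=s['tool_pos']+[0,0,.0187]
v=Rc.inv().apply(g-rodpt(0,0)); print('rod r',np.hypot(v[0],v[2]),'b',np.arctan2(v[2],v[0]),'y',v[1],s['time_s'])
if __name__=="__main__":
    for b in (0,.1,.2,.3,.4,.5,.55,.6,.65,.7): print(b,(rodpt(.05,b)-[0,0,.0187]).round(4))
E
python3 geo.py
```

```text
time_s: 12.12
tool_pos: [0.5835, 0.1265, 0.1321]
orientation: [-0.193, 3.134, -0.0]
force: [0.2, 0.7, -1.1]
finger_gap: 0.497
finger_force: 0.0
time_s: 12.53
tool_pos: [0.5812, 0.1262, 0.0689]
orientation: [0.194, -3.133, 0.0]
force: [-0.2, 0.1, -0.5]
finger_gap: 0.122
finger_force: 0.0
time_s: 12.95
tool_pos: [0.5814, 0.1261, 0.0702]
orientation: [0.196, -3.134, 0.001]
force: [-5.4, -2.1, -3.1]
finger_gap: 0.092
finger_force: 58.4
-0.07 ride [1.115 0.63 ] home [0.975 0.615]
-0.075 ride [1.103 0.665] home [0.972 0.652]
-0.08 ride [1.09  0.701] home [0.968 0.689]
rod r 0.04788655311440126 b -0.023596552766828715 y 9.062021132472844e-05 12.95
0 [0.5835 0.1263 0.0713]
0.1 [0.5833 0.1262 0.0763]
0.2 [0.5825 0.1261 0.0812]
0.3 [0.5813 0.126  0.0861]
0.4 [0.5796 0.1258 0.0908]
0.5 [0.5775 0.1255 0.0953]
0.55 [0.5762 0.1254 0.0974]
0.6 [0.5749 0.1252 0.0995]
0.65 [0.5734 0.125  0.1016]
0.7 [0.5719 0.1248 0.1035]
```

```bash

python3 -m jog '[{"offset":[-0.01,0,0.19],"spin":0,"claw":0},{"offset":[-0.03,0,0.19],"spin":0,"claw":0},{"offset":[-0.05,-0.005,0.185],"spin":0,"claw":0},{"offset":[-0.065,-0.01,0.18],"spin":0,"claw":0},{"offset":[-0.08,-0.01,0.17],"spin":0,"claw":0}]'
python3 geo.py | grep rod
cat > sc.py <<'E'
from h import *
import sys
c=read_camera("scene"); print(r.read_state()['time_s'])
for b in (.45,.55,.65): print("tip",b,proj(c,rodpt(.135,b)).round(1))
for a in (1.25,1.15,1.05,.97): print(a,"cz",proj(c,lidpt([-.075,.16,-.014],a)).round(1),"FLu",proj(c,lidpt([-.166,.185,.0005],a)).round(1))
cv2.imwrite(sys.argv[1],cv2.resize(c["img"][140:280,170:330],None,fx=4.2,fy=4.2,interpolation=cv2.INTER_CUBIC))
E
python3 sc.py pics/s3.png
```

```text
time_s: 13.37
tool_pos: [0.5755, 0.1254, 0.0927]
orientation: [0.196, -3.134, 0.001]
force: [-2.6, -4.2, -10.5]
finger_gap: 0.087
finger_force: 58.2
rod r 0.047092448654271625 b 0.4725921938721384 y 0.00013813334937596707 13.3667
13.4167
tip 0.45 [252.  210.2]
tip 0.55 [253.3 206.1]
tip 0.65 [254.9 202.6]
1.25 cz [251.7 195.2] FLu [240.9 156.2]
1.15 cz [253.3 198.5] FLu [244.9 162.4]
1.05 cz [254.9 201.9] FLu [248.8 169.3]
0.97 cz [256.  204.8] FLu [251.8 175.3]
```

View pics/s3.png

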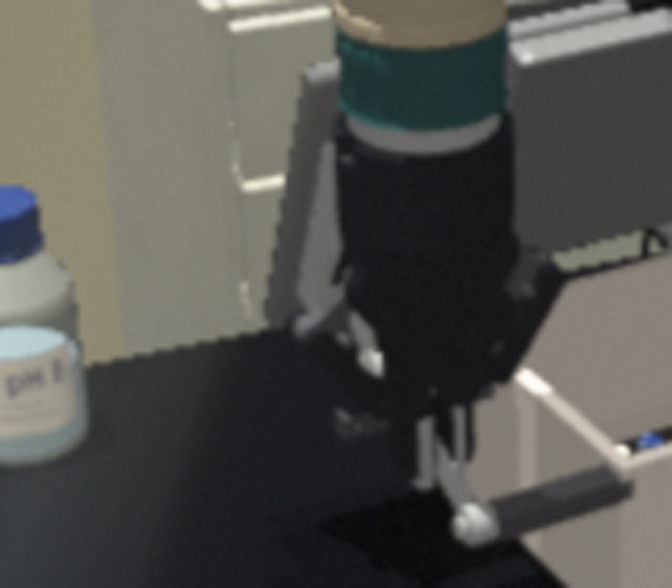

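Gripper hides the plate; lid front-left corner at crop (310,68) → (244,156), so lid ≈1.2 rad. To keep the gripper body clear of the lid when home, I slide the grip inward along the rod to about 34 mm.

```bash

python3 -m jog '[{"offset":[0,0,0],"spin":0,"claw":0},{"offset":[-0.12,-0.014,-0.06],"spin":0,"claw":0},{"offset":[-0.12,-0.014,-0.06],"spin":0,"claw":0},{"offset":[-0.12,-0.014,-0.06],"spin":0,"claw":0},{"offset":[-0.12,-0.014,-0.06],"spin":0,"claw":0}]' 20
python3 geo.py | grep rod
python3 - <<'E'
from geo import *
for b in (.45,.5,.55,.6,.65,.7): print(b,(rodpt(.034,b)-[0,0,.0187]).round(4))
E
```

```text
time_s: 13.83
tool_pos: [0.5752, 0.1254, 0.0931]
orientation: [-0.195, 3.113, 0.001]
force: [12.5, -2.3, 5.0]
finger_gap: 0.092
finger_force: 59.3
rod r 0.04696237231130054 b 0.48257839048486767 y 0.00014267691750815553 13.8333
-0.07 ride [1.115 0.63 ] home [0.975 0.615]
-0.075 ride [1.103 0.665] home [0.972 0.652]
-0.08 ride [1.09  0.701] home [0.968 0.689]
rod r 0.04696237231130054 b 0.48257839048486767 y 0.00014267691750815553 13.8333
0.45 [0.5643 0.1239 0.0861]
0.5 [0.5635 0.1238 0.0876]
0.55 [0.5627 0.1237 0.0891]
0.6 [0.5618 0.1235 0.0905]
0.65 [0.5608 0.1234 0.0919]
0.7 [0.5597 0.1233 0.0932]
```

```bash

python3 -m jog '[{"offset":[0,0,0],"spin":0,"claw":0.095},{"offset":[0,0,0],"spin":0,"claw":0.1},{"offset":[0,0,0],"spin":0,"claw":0.1},{"offset":[0,0,0],"spin":0,"claw":0},{"offset":[0,0,0],"spin":0,"claw":0}]' 20
python3 geo.py | grep rod
```

```text
time_s: 14.25
tool_pos: [0.5751, 0.1254, 0.0933]
orientation: [-0.195, 3.114, 0.001]
force: [9.5, -1.0, 2.0]
finger_gap: 0.102
finger_force: 31.0
rod r 0.04696804252028612 b 0.48766410895833695 y 0.00015154908260912905 14.25
```

```bash

python3 -m jog '[{"offset":[0,0,0],"spin":0,"claw":0.11},{"offset":[0,0,0],"spin":0,"claw":0.115},{"offset":[0,0,0],"spin":0,"claw":0.115},{"offset":[0,0,0],"spin":0,"claw":0},{"offset":[0,0,0],"spin":0,"claw":0}]' 60
python3 geo.py | grep rod
```

```text
time_s: 14.67
tool_pos: [0.5716, 0.1249, 0.0919]
orientation: [-0.195, 3.121, 0.0]
force: [5.8, -2.7, 4.2]
finger_gap: 0.088
finger_force: 58.5
rod r 0.043247761529515136 b 0.4964018358023171 y 0.0001116844916278475 14.6667
```

```bash

python3 -m jog '[{"offset":[0,0,0],"spin":0,"claw":0.115},{"offset":[0,0,0],"spin":0,"claw":0.118},{"offset":[0,0,0],"spin":0,"claw":0.118},{"offset":[0,0,0],"spin":0,"claw":0.118},{"offset":[0,0,0],"spin":0,"claw":0}]' 60
python3 geo.py | grep rod
python3 sc.py pics/s4.png
```

```text
time_s: 15.08
tool_pos: [0.5663, 0.1242, 0.0885]
orientation: [-0.196, 3.132, -0.001]
force: [3.6, -3.2, 5.3]
finger_gap: 0.093
finger_force: 58.6
rod r 0.03691305417583284 b 0.48388580233835604 y 8.056131102410793e-05 15.0833
15.1333
tip 0.45 [252.  210.2]
tip 0.55 [253.3 206.1]
tip 0.65 [254.9 202.6]
1.25 cz [251.7 195.2] FLu [240.9 156.2]
1.15 cz [253.3 198.5] FLu [244.9 162.4]
1.05 cz [254.9 201.9] FLu [248.8 169.3]
0.97 cz [256.  204.8] FLu [251.8 175.3]
```

View pics/s4.png

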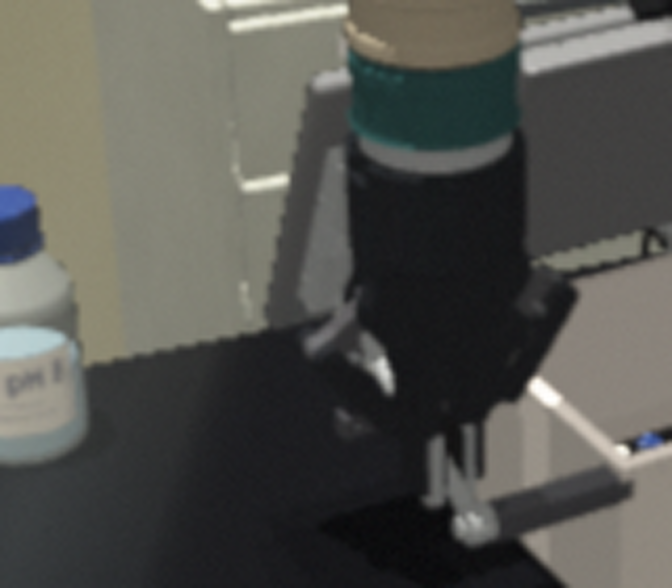

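Lid corner at crop (312,78): lid still ≈1.2 rad, rod still held raised. Swing it to about 0.66.

```bash

python3 -m jog '[{"offset":[-0.02,0,0.06],"spin":0,"claw":0},{"offset":[-0.02,0,0.06],"spin":0,"claw":0},{"offset":[-0.02,0,0.06],"spin":0,"claw":0},{"offset":[-0.02,0,0.06],"spin":0,"claw":0},{"offset":[0,0,0],"spin":0,"claw":0}]'
python3 geo.py | grep rod
```

```text
time_s: 15.55
tool_pos: [0.5646, 0.1241, 0.0913]
orientation: [-0.195, 3.132, -0.002]
force: [10.8, -3.6, -12.5]
finger_gap: 0.088
finger_force: 58.4
rod r 0.036830865966721416 b 0.5733814555604013 y 0.0001482139068833476 15.55
```

```bash

python3 -m jog '[{"offset":[-0.02,0,0.035],"spin":0,"claw":0},{"offset":[-0.02,0,0.035],"spin":0,"claw":0},{"offset":[-0.02,0,0.035],"spin":0,"claw":0},{"offset":[-0.02,0,0.035],"spin":0,"claw":0},{"offset":[0,0,0],"spin":0,"claw":0}]'
python3 geo.py | grep rod
```

```text
time_s: 15.97
tool_pos: [0.5589, 0.1233, 0.0948]
orientation: [0.197, -3.132, 0.004]
force: [2.4, -6.4, -3.9]
finger_gap: 0.091
finger_force: 58.6
rod r 0.034413539310928755 b 0.7498695050779973 y 0.00015196576247958964 15.9667
```

```bash

python3 -m jog '[{"offset":[0,0,0],"spin":0,"claw":0.108},{"offset":[0.02,0,-0.025],"spin":0,"claw":0.108},{"offset":[0.02,0,-0.025],"spin":0,"claw":0.108},{"offset":[0.02,0,-0.025],"spin":0,"claw":0.108},{"offset":[0,0,0],"spin":0,"claw":0.108}]' 20
python3 geo.py | grep rod
```

```text
time_s: 16.38
tool_pos: [0.5584, 0.1233, 0.0944]
orientation: [0.195, -3.128, 0.004]
force: [-5.2, -5.6, 8.8]
finger_gap: 0.107
finger_force: 14.5
rod r 0.03381124006047298 b 0.753756763788801 y 0.0001813367038291807 16.3833
```

```bash

python3 -m jog '[{"offset":[0,0,0],"spin":0,"claw":0.113},{"offset":[0,0,0],"spin":0,"claw":0.113},{"offset":[0,0,0],"spin":0,"claw":0.113},{"offset":[0,0,0],"spin":0,"claw":0.113},{"offset":[0,0,0],"spin":0,"claw":0.113}]' 20
python3 geo.py | grep rod
python3 sc.py pics/s5.png | head -1
```

```text
time_s: 16.8
tool_pos: [0.5584, 0.1233, 0.0943]
orientation: [0.195, -3.129, 0.004]
force: [-4.6, -5.8, 7.1]
finger_gap: 0.114
finger_force: 5.9
rod r 0.03378758182092364 b 0.7492644175920613 y 0.00015931094566498075 16.8
16.85
```

View pics/s5.png

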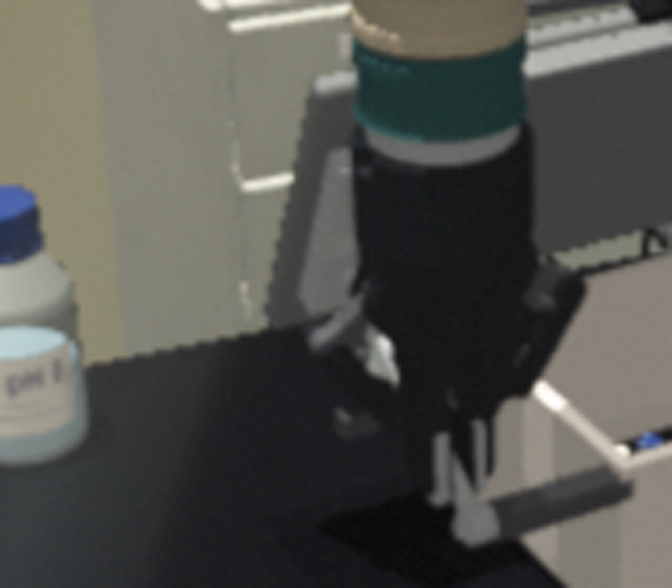

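Lid corner at crop (315,83), lid ≈1.17 rad; rod segment visible from (475,520) to (455,450). I'll get the rod's angle numerically from that segment.

```bash
python3 - <<'E'
from h import *
c=read_camera("scene")
p0=proj(c,rodpt(0,0))
for b in (0,.3,.5,.6,.7,.8,.9,1.0,1.2):
    p=proj(c,rodpt(.03,b)); print(b,p.round(1),((p-p0)[0]/(p-p0)[1]).round(3))
g=cv2.cvtColor(c["img"],cv2.COLOR_BGR2GRAY)
for v in range(244,268): print(v,g[v,268:294])
E
```

```text
0 [275.1 257.9] 1.014
0.3 [275.4 254.2] 0.664
0.5 [275.9 252.3] 0.527
0.6 [276.3 251.5] 0.47
0.7 [276.7 250.9] 0.419
0.8 [277.2 250.4] 0.372
0.9 [277.8 250.1] 0.327
1.0 [278.4 249.9] 0.283
1.2 [279.8 250. ] 0.197
244 [ 22  23  24  25  33  61  93 101  79  38  19  19  17  23  44  80 100  79
  38  66 108 124 125 126 124 126]
245 [ 23  23  23  24  31  67  99 102  82  39  21  21  18  21  43  80  99  79
  37  64 107 124 125 125 126 125]
246 [ 21  23  20  24  29  66  98 102  83  40  21  18  18  22  43  81 100  79
  39  67 107 125 125 126 125 126]
247 [ 23  23  24  21  29  65  97 101  87  51  30  21  19  22  42  79 101  80
  39  66 108 125 124 125 125 126]
248 [ 23  22  22  22  30  66  99 102  89  66  53  26  20  21  42  79 100  79
  36  67 106 123 125 126 125 126]
249 [ 23  23  24  24  29  64  98 103  89  72  70  42  23  21  35  74 100  80
  38  65 107 124 126 126 124 127]
250 [ 23  22  22  23  29  65  99 103  88  76  85  69  29  19  35  73  98  79
  36  67 108 124 124 125 125 126]
251 [ 23  23  24  23  28  65 100 102  90  77  92  86  47  24  35  74  99  80
  40  76 117 123 125 125 126 125]
[... 1076 characters left out ...]

 106  84  50  45  45  47  51  52]
262 [ 13  13  14  12  13  13  13  13  13  20  61  96 104 109 112 113 112 113
 111  95  61  46  46  46  48  49]
263 [ 13  13  11  12  11  11  12  14  16  34  73 100 106 107 113 112 114 114
 112  98  69  49  46  45  46  47]
264 [ 12  12  13  10  12  11  11  11  16  47  83 102 107 106 109 113 115 113
 111 105  81  52  46  46  46  47]
265 [ 11  12  12  16  10  12  13  10  16  47  84 103 106 109 110 113 113 113
 110 107  87  51  46  45  47  47]
266 [ 11  12  10  14  10  11  12  12  14  40  78 101 106 107 109 113 111 109
 110 104  87  51  46  47  46  46]
267 [ 12  13  10  13  12  12  12  11  14  27  67  97 104 104 107 109 108 105
 101  92  70  49  44  45  46  59]
```

```bash
cat > rodang.py <<'E'
from h import *
from scipy.optimize import brentq
def rodang():
    c=read_camera("scene"); g=cv2.cvtColor(c["img"],cv2.COLOR_BGR2GRAY).astype(float)
    P=[]
    for v in range(248,256):   # right edge of rod against dark ground/finger gap
        row=g[v,275:284]; 
        best=None
        for i in range(len(row)-1):
            if row[i]>=55>row[i+1]: best=275+i+(row[i]-55)/(row[i]-row[i+1])
        if best: P.append((v,best))
    P=np.array(P)
    if len(P)<4: print("edge?",P); return
    k,m=np.polyfit(P[:,0],P[:,1],1); res=np.abs(np.polyval([k,m],P[:,0])-P[:,1]).max()
    p0=proj(c,rodpt(0,0)); f=lambda b:(lambda d:d[0]/d[1])(proj(c,rodpt(.03,b))-p0)-k
    print("slope",round(k,3),"n",len(P),"res",round(res,2),"b",round(brentq(f,0,1.2),3))
    r0=g[:, :]
    # lid front-left corner: lid edge against bright cabinet, row scan
    col=g[140:190,250]
rodang()
E
python3 -m jog '[{"offset":[0.15,0.018,0.08],"spin":0,"claw":0.113},{"offset":[0.15,0.018,0.08],"spin":0,"claw":0.113},{"offset":[0.05,0,0.1],"spin":0,"claw":0},{"offset":[0,0,0],"spin":0,"claw":0},{"offset":[0,0,0],"spin":0,"claw":0}]' 20
python3 geo.py | grep 'rod r'; python3 rodang.py
```

```text
time_s: 17.32
tool_pos: [0.5624, 0.1238, 0.0962]
orientation: [0.195, -3.118, 0.004]
force: [-5.2, -5.6, -7.1]
finger_gap: 0.104
finger_force: 20.6
rod r 0.03799390630146828 b 0.7132422508574904 y 0.0001571540412018004 17.3167
slope 0.586 n 5 res 0.19 b 0.406
```

```bash

python3 -m jog '[{"offset":[-0.02,0,0.08],"spin":0,"claw":0},{"offset":[-0.02,0,0.08],"spin":0,"claw":0},{"offset":[-0.03,0,0.08],"spin":0,"claw":0},{"offset":[0,0,0],"spin":0,"claw":0},{"offset":[0,0,0],"spin":0,"claw":0}]' 20
python3 geo.py | grep 'rod r'; python3 rodang.py
```

```text
time_s: 17.78
tool_pos: [0.5606, 0.1236, 0.1017]
orientation: [0.195, -3.118, 0.005]
force: [-4.9, -5.9, -8.8]
finger_gap: 0.105
finger_force: 19.5
rod r 0.04061846115886016 b 0.8454972302757775 y 0.00018019012566182174 17.7833
slope 0.401 n 4 res 0.2 b 0.739
```

```bash
python3 - <<'E'
from h import *
c=read_camera("scene")
g=cv2.cvtColor(c["img"],cv2.COLOR_BGR2GRAY)
for v in range(238,264,1): print(v,g[v,272:290])
for v in range(150,180,3): print(v,g[v,232:256])
print(r.read_state()['time_s'])
E
```

```text
238 [ 24  31  42  46  32  23  19  19  22  44  80 101  78  38  66 107 124 124]
239 [ 40  65  83  80  54  23  19  19  24  44  79 101  79  38  67 108 123 125]
240 [ 50  83 100  93  64  26  21  19  22  37  75 100  80  39  67 107 124 126]
241 [ 54  87 101  93  64  26  18  19  21  33  72 100  80  37  65 107 124 125]
242 [ 54  87 101  93  65  26  18  19  19  34  73  99  80  36  59 100 122 126]
243 [ 48  84 100  94  65  28  20  20  21  33  73 100  80  38  60 102 123 126]
244 [ 45  79 101  95  71  40  24  19  19  34  72 100  82  43  57 100 123 125]
245 [ 43  77 101  99  80  52  41  19  20  36  74  99  83  42  54  97 121 125]
246 [ 44  77 101 103  84  68  66  30  20  34  72 100  82  44  55  97 123 125]
247 [ 45  79 101 102  86  78  83  46  24  33  72  99  82  47  64 105 125 125]
248 [ 44  78 100 104  87  81  99  70  31  34  73  98  84  55  81 117 126 125]
249 [ 44  79 100 102  87  85 105  85  42  30  68 100  96  80  97 122 125 126]
250 [ 44  79 101 102  85  84 110  93  53  30  67 102 107 111 116 125 125 126]
251 [ 38  73  99 102  86  84 111 105  79  43  68 102 112 120 125 126 124 125]
252 [ 38
[... 1265 characters left out ...]
 129 129 128 130 130 128 125 120 132 151 146 141
 127 128 139 112  61  51]
162 [130 130 132 130 130 130 129 128 129 129 126 124 112 108 126 130 125 119
 112 105  95  82  65  56]
165 [130 131 130 130 130 128 128 128 125 127 125 109  81  74  71  69  68  67
  67  63  61  53  53  69]
168 [129 129 128 128 127 128 127 127 126 125 105  75  73  71  68  67  66  67
  64  60  52  45  40  51]
171 [130 129 127 129 127 128 127 125 127 123 107  82  73  69  66  65  64  64
  64  58  43  29  27  25]
174 [128 128 128 126 126 128 128 128 126 108  80  72  70  67  66  65  63  64
  64  59  48  34  35  37]
177 [126 126 126 126 127 126 125 124 106  74  74  72  67  65  64  65  75  93
 101 103  84  40  34  39]
17.8833
```

Edge fits: rod slope ≈0.47–0.5 → b ≈ 0.58; lid ≈1.15 rad. Nudge up slightly and let the lid land.

```bash
cat > obs.py <<'E'
from h import *
def edge(row,lo,t=55,fall=True):
    for i in range(len(row)-1):
        if row[i]>=t>row[i+1]: return lo+i+(row[i]-t)/(row[i]-row[i+1])
c=read_camera("scene"); g=cv2.cvtColor(c["img"],cv2.COLOR_BGR2GRAY).astype(float)
p=[]
for v in range(243,255):
    row=g[v,276:284]
    # last falling crossing before finger
    e=[276+i+(row[i]-55)/(row[i]-row[i+1]) for i in range(7) if row[i]>=55>row[i+1]]
    if e: p.append((v,round(e[-1],1)))
p=np.array(p)
q=[]
for v in range(254,260):
    row=g[v,270:284]; e=[270+i+(55-row[i])/(row[i+1]-row[i]) for i in range(13) if row[i]<55<=row[i+1]]
    if e: q.append((v,round(e[-1],1)))
print("R",p.tolist()); print("L",q)
# lid left edge: first col where gray<105 on rows (dark lid against bright cabinet)
print("lid",[(v,int(225+np.argmax(g[v,225:270]<100))) for v in range(160,196,5)])
print([int(x) for x in g[145:185,246]])
s=r.read_state();print(s['time_s'],s['tool_pos'].round(4),s['force'].round(1))
E
python3 -m jog '[{"offset":[-0.02,0,0.03],"spin":0,"claw":0},{"offset":[-0.02,0,0.03],"spin":0,"claw":0},{"offset":[0,0,0],"spin":0,"claw":0},{"offset":[0,0,0],"spin":0,"claw":0},{"offset":[0,0,0],"spin":0,"claw":0}]' 
python3 obs.py
python3 -m jog '[{"offset":[0,0,0],"spin":0,"claw":0},{"offset":[0,0,0],"spin":0,"claw":0},{"offset":[0,0,0],"spin":0,"claw":0},{"offset":[0,0,0],"spin":0,"claw":0},{"offset":[0,0,0],"spin":0,"claw":0}]' >/dev/null
python3 -m jog '[{"offset":[0,0,0],"spin":0,"claw":0},{"offset":[0,0,0],"spin":0,"claw":0},{"offset":[0,0,0],"spin":0,"claw":0},{"offset":[0,0,0],"spin":0,"claw":0},{"offset":[0,0,0],"spin":0,"claw":0}]' > /dev/null
python3 obs.py
```

```text
time_s: 18.3
tool_pos: [0.56, 0.1235, 0.1031]
orientation: [0.195, -3.119, 0.005]
force: [-4.4, -6.5, -10.6]
finger_gap: 0.104
finger_force: 19.4
R [[243.0, 276.6], [244.0, 276.9], [245.0, 278.3], [246.0, 278.7], [247.0, 278.9], [248.0, 279.4], [249.0, 279.8], [250.0, 280.5], [251.0, 280.9]]
L [(254, np.float64(271.1)), (255, np.float64(272.2)), (256, np.float64(276.4)), (257, np.float64(276.6)), (258, np.float64(277.2)), (259, np.float64(277.6))]
lid [(160, 253), (165, 245), (170, 244), (175, 242), (180, 241), (185, 240), (190, 239), (195, 238)]
[134, 132, 131, 130, 130, 130, 129, 128, 129, 127, 129, 128, 129, 129, 128, 128, 125, 125, 116, 96, 80, 74, 70, 71, 70, 68, 69, 67, 68, 67, 67, 66, 65, 63, 66, 65, 65, 64, 65, 66]
18.35 [0.56   0.1235 0.1031] [ -4.5  -6.5 -10.6]
R [[243.0, 276.6], [244.0, 276.8], [245.0, 278.3], [246.0, 278.7], [247.0, 278.9], [248.0, 279.4], [249.0, 279.8], [250.0, 280.5], [251.0, 280.9]]
L [(254, np.float64(271.1)), (255, np.float64(272.1)), (256, np.float64(276.4)), (257, np.float64(276.7)), (258, np.float64(277.1)), (259, np.float64(277.6))]
lid [(160, 253), (165, 253), (170, 246), (175, 244), (180, 243), (185, 241), (190, 240), (195, 239)]
[135, 131, 130, 130, 130, 129, 128, 128, 128, 129, 129, 128, 128, 129, 128, 127, 126, 127, 125, 113, 107, 109, 107, 88, 80, 79, 76, 71, 72, 71, 70, 69, 68, 66, 66, 64, 66, 65, 64, 63]
19.2333 [0.56   0.1235 0.1031] [ -3.9  -6.2 -10.8]
```

```bash
for i in 1 2 3; do
python3 -m jog '[{"offset":[0,0,0],"spin":0,"claw":0},{"offset":[0,0,0],"spin":0,"claw":0},{"offset":[0,0,0],"spin":0,"claw":0},{"offset":[0,0,0],"spin":0,"claw":0},{"offset":[0,0,0],"spin":0,"claw":0}]' >/dev/null
python3 obs.py | tail -3; done
```

```text
lid [(160, 253), (165, 253), (170, 247), (175, 245), (180, 244), (185, 242), (190, 241), (195, 239)]
[135, 131, 130, 129, 129, 128, 128, 130, 128, 129, 130, 129, 128, 129, 127, 126, 126, 126, 126, 126, 126, 127, 124, 123, 113, 107, 106, 88, 80, 79, 74, 71, 71, 70, 68, 68, 68, 67, 64, 64]
19.7 [0.56   0.1235 0.1031] [-4.7 -6.9 -9.1]
lid [(160, 253), (165, 253), (170, 248), (175, 247), (180, 245), (185, 243), (190, 241), (195, 240)]
[134, 130, 131, 130, 129, 129, 128, 130, 129, 127, 129, 129, 129, 129, 128, 127, 127, 126, 126, 126, 126, 126, 126, 126, 124, 124, 125, 125, 112, 109, 105, 86, 77, 76, 71, 71, 70, 68, 67, 66]
20.1667 [0.56   0.1235 0.1031] [ -3.6  -5.8 -10.3]
lid [(160, 253), (165, 253), (170, 252), (175, 248), (180, 246), (185, 244), (190, 242), (195, 240)]
[134, 131, 130, 132, 130, 129, 130, 130, 129, 129, 128, 128, 129, 127, 129, 127, 127, 127, 127, 126, 126, 125, 126, 127, 126, 127, 126, 126, 126, 126, 124, 123, 111, 105, 88, 92, 96, 81, 73, 69]
20.6333 [0.56   0.1235 0.1031] [-4.1 -6.5 -9.7]
```

```bash
python3 - <<'E'
from h import *
c=read_camera("scene")
for a in (1.33,1.2,1.15,1.1,1.05,1.0,.97,.93):
    P=np.array([proj(c,lidpt([-x,.185,.0125],a)) for x in np.linspace(0,.166,60)])
    print(a,[round(float(np.interp(-v,-P[:,1],P[:,0])),1) for v in (175,185,195)],P[-1].round(1))
E
for i in 1 2; do
python3 -m jog '[{"offset":[0,0,0],"spin":0,"claw":0},{"offset":[0,0,0],"spin":0,"claw":0},{"offset":[0,0,0],"spin":0,"claw":0},{"offset":[0,0,0],"spin":0,"claw":0},{"offset":[0,0,0],"spin":0,"claw":0}]' >/dev/null
python3 obs.py | tail -3; done
```

```text
1.33 [233.3, 232.7, 232.1] [234.9 148.2]
1.2 [237.0, 235.5, 234.0] [240.1 154.8]
1.15 [238.8, 236.8, 234.9] [242.1 157.7]
1.1 [240.7, 238.3, 235.9] [244.1 160.8]
1.05 [242.8, 239.9, 237.0] [246.  164.1]
1.0 [245.3, 241.8, 238.3] [248.  167.5]
0.97 [247.0, 243.1, 239.1] [249.1 169.7]
0.93 [249.6, 245.0, 240.4] [250.7 172.7]
lid [(160, 253), (165, 253), (170, 252), (175, 248), (180, 246), (185, 244), (190, 242), (195, 241)]
[133, 130, 132, 131, 130, 131, 130, 129, 128, 129, 129, 129, 128, 129, 128, 129, 127, 126, 127, 126, 126, 126, 125, 125, 125, 126, 126, 127, 126, 126, 127, 123, 110, 103, 105, 98, 98, 89, 77, 72]
21.15 [0.56   0.1235 0.1031] [ -4.8  -6.4 -10.7]
lid [(160, 253), (165, 253), (170, 252), (175, 248), (180, 246), (185, 244), (190, 242), (195, 241)]
[134, 130, 131, 130, 130, 129, 130, 129, 129, 130, 129, 130, 128, 127, 128, 128, 126, 127, 128, 127, 126, 126, 126, 125, 126, 125, 125, 127, 126, 125, 126, 125, 109, 103, 106, 97, 97, 88, 76, 72]
21.6167 [0.56   0.1235 0.1031] [ -4.4  -6.8 -10.3]
```

```bash
python3 - <<'E'
from h import *
c=read_camera("top")
for a in (1.15,1.1,1.05,1.0,.97,.93): print(a,"FLo",proj(c,lidpt([-.166,.185,.0125],a)).round(1),"FLu",proj(c,lidpt([-.166,.185,.0005],a)).round(1),"FRo",proj(c,lidpt([-.166,-.094,.0125],a)).round(1))
print("shut res ref",proj(c,lidpt([-.166,.185,.0125],0)).round(1))
cv2.imwrite("pics/t2.png",cv2.resize(c["img"][120:280,220:440],None,fx=3.6,fy=3.6,interpolation=cv2.INTER_CUBIC))
E
```

```text
1.15 FLo [248.6 174.7] FLu [249.9 182.6] FRo [431.7 150.3]
1.1 FLo [249.5 180.2] FLu [250.8 188. ] FRo [432.1 155.8]
1.05 FLo [250.4 185.7] FLu [251.7 193.3] FRo [432.4 161.3]
1.0 FLo [251.3 191.1] FLu [252.6 198.5] FRo [432.7 166.7]
0.97 FLo [251.9 194.2] FLu [253.2 201.6] FRo [432.8 169.8]
0.93 FLo [252.6 198.4] FLu [253.9 205.5] FRo [432.8 174. ]
shut res ref [266.4 257. ]
```

View pics/t2.png

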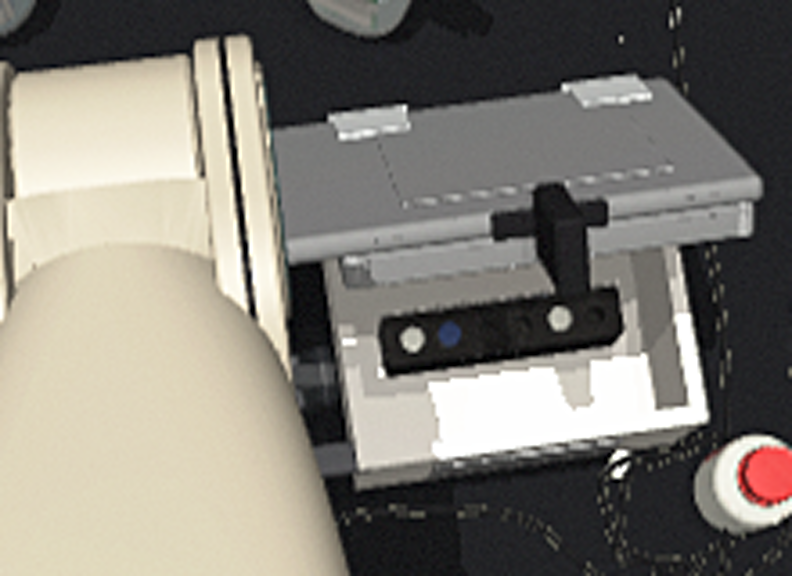

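The top view shows the lid's front-right corner at crop (763,185) → (431.9,171.4), which matches lid ≈0.96 rad: home on the rod. Release and withdraw.

```bash

python3 -m jog '[{"offset":[0,0,0],"spin":0,"claw":0.15},{"offset":[0,0,0],"spin":0,"claw":0.25},{"offset":[0,0,0],"spin":0,"claw":0.5},{"offset":[0,0,0],"spin":0,"claw":0.5},{"offset":[0,0,0],"spin":0,"claw":0.5}]' 
python3 obs.py | tail -3
python3 -m jog '[{"offset":[0,0,0.4],"spin":0,"claw":0.5},{"offset":[-0.2,0,0.8],"spin":0,"claw":0.5},{"offset":[-0.3,0,0.9],"spin":0,"claw":0.5},{"offset":[-0.5,0,0.8],"spin":0,"claw":0.5},{"offset":[-1,0,0.3],"spin":0,"claw":0.5}]'
python3 -m jog '[{"offset":[-1,0,0],"spin":0,"claw":0.5},{"offset":[-1,0,0],"spin":0,"claw":0.5},{"offset":[-1,-0.5,0],"spin":0,"claw":0.5},{"offset":[-0.5,-0.5,0],"spin":0,"claw":0.5},{"offset":[0,0,0],"spin":0,"claw":0.5}]'
python3 - <<'E'
from h import *
c=read_camera("scene"); g=cv2.cvtColor(c["img"],cv2.COLOR_BGR2GRAY).astype(float)
print("lid",[(v,int(225+np.argmax(g[v,225:270]<100))) for v in range(160,196,5)])
cv2.imwrite("pics/f_scene.png",c["img"]); t=read_camera("top"); cv2.imwrite("pics/f_top.png",t["img"])
gt=cv2.cvtColor(t["img"],cv2.COLOR_BGR2GRAY).astype(int)
b=cv2.cvtColor(cv2.imread("pics/top0.png"),cv2.COLOR_BGR2GRAY)
print("top col 425 rows",gt[160:182,425]); 
print("rod px", [ (s,bb,proj(c,rodpt(s,bb)).round(1).tolist(), int(g[tuple(proj(c,rodpt(s,bb)).round().astype(int)[::-1])])) for bb in (0,.6,.65,.7) for s in (.04,.07,.1)])
E
```

```text
time_s: 22.08
tool_pos: [0.5679, 0.126, 0.1087]
orientation: [-0.197, 3.135, 0.002]
force: [-2.8, 0.6, -1.4]
finger_gap: 0.5
finger_force: 0.0
lid [(160, 251), (165, 250), (170, 248), (175, 246), (180, 244), (185, 243), (190, 241), (195, 239)]
[134, 130, 131, 131, 130, 129, 129, 129, 129, 128, 128, 128, 129, 127, 127, 128, 125, 126, 126, 126, 126, 126, 126, 127, 124, 123, 113, 107, 105, 90, 78, 77, 75, 71, 70, 69, 69, 68, 66, 66]
22.1333 [0.5683 0.1259 0.109 ] [-1.8  1.4 -1. ]
time_s: 22.55
tool_pos: [0.524, 0.1259, 0.1944]
orientation: [-0.195, 3.123, 0.001]
force: [1.0, -0.4, 0.4]
finger_gap: 0.501
finger_force: 0.0
time_s: 22.97
tool_pos: [0.4291, 0.0995, 0.1902]
orientation: [-0.195, 3.133, -0.001]
force: [0.8, 0.5, -0.4]
finger_gap: 0.499
finger_force: 0.0
lid [(160, 256), (165, 225), (170, 267), (175, 248), (180, 247), (185, 244), (190, 242), (195, 241)]
top col 425 rows [ 30  26  30  53 108 128 121 119 118 121 155 165 163 153 145 123  90 197
 203 161 162 159]
rod px [(0.04, 0, [272.6, 255.4], 23), (0.07, 0, [265.2, 248.1], 28), (0.1, 0, [258.1, 241.1], 43), (0.04, 0.6, [274.1, 246.9], 186), (0.07, 0.6, [267.7, 233.2], 186), (0.1, 0.6, [261.3, 219.8], 152), (0.04, 0.65, [274.4, 246.5], 204), (0.07, 0.65, [268.2, 232.4], 204), (0.1, 0.65, [262.0, 218.5], 130), (0.04, 0.7, [274.7, 246.1], 229), (0.07, 0.7, [268.7, 231.7], 229), (0.1, 0.7, [262.7, 217.4], 143)]
```

```bash

python3 -m jog '[{"offset":[0,0,0],"spin":0,"claw":0.5},{"offset":[0,0,0],"spin":0,"claw":0.5},{"offset":[0,0,0],"spin":0,"claw":0.5},{"offset":[0,0,0],"spin":0,"claw":0.5},{"offset":[0,0,0],"spin":0,"claw":0.5}]' >/dev/null
python3 - <<'E'
from h import *
from scipy.optimize import least_squares
def fit(cs,ct,tag):
    # rod: max brightness profile along normal
    g=cv2.GaussianBlur(cv2.cvtColor(cs["img"],cv2.COLOR_BGR2GRAY),(3,3),0).astype(np.float32)
    best=[]
    for b in np.arange(0,1.2,.02):
        P=np.array([proj(cs,rodpt(s,b)) for s in np.linspace(.03,.105,30)],np.float32)
        m=cv2.remap(g,P[:,0:1],P[:,1:2],cv2.INTER_LINEAR).mean(); best.append((m,b))
    best.sort(reverse=True); print(tag,"rod",[(round(float(m)),round(float(b),2)) for m,b in best[:5]])
    gt=cv2.cvtColor(ct["img"],cv2.COLOR_BGR2GRAY).astype(np.float32)
    # lid front outer edge: gradient score along predicted FLu-FRu lower edge / right edge line
    sc=[]
    for a in np.arange(.85,1.2,.01):
        e=np.array([lidpt([-x,-.094,.0125],a) for x in np.linspace(.02,.16,40)])
        for off in (0,):
            o=proj(ct,e).astype(np.float32); d=o[-1]-o[0]; n=np.array([-d[1],d[0]])/np.hypot(*d)
            A=cv2.remap(gt,(o+3*n)[:,0:1].astype(np.float32),(o+3*n)[:,1:2].astype(np.float32),1).mean();B=cv2.remap(gt,(o-1.5*n)[:,0:1].astype(np.float32),(o-1.5*n)[:,1:2].astype(np.float32),1).mean()
            sc.append((abs(A-B),a))
    sc.sort(reverse=True); print(tag,"lid",[(round(float(m)),round(float(a),2)) for m,a in sc[:5]])
    g2=gt.astype(int); print("FR col scan",[(u,int(150+np.argmax(g2[150:200,u]>85))) for u in range(414,434,2)])
    gs=cv2.cvtColor(cs["img"],cv2.COLOR_BGR2GRAY); print("lidcols",[(v,int(225+np.argmax(gs[v,225:270]<100))) for v in range(175,200,5)])
    print("tip expected",proj(cs,rodpt(.135,.67)).round(1),"cz",proj(cs,lidpt([-.075,.16,-.014],.97)).round(1))
fit(read_camera("scene"),read_camera("top"),"now")
ct=read_camera("top"); 
for a in (1.05,1.0,.97,.94): print(a,[proj(ct,lidpt([-x,-.094,.0125],a)).round(1).tolist() for x in (.1,.13,.166)])
E
```

```text
now rod [(202, 0.78), (202, 0.76), (202, 0.8), (200, 0.74), (200, 0.82)]
now lid [(92, 0.94), (91, 0.95), (90, 0.96), (89, 0.93), (89, 0.97)]
FR col scan [(414, 152), (416, 155), (418, 157), (420, 159), (422, 161), (424, 163), (426, 165), (428, 168), (430, 170), (432, 150)]
lidcols [(175, 249), (180, 247), (185, 245), (190, 243), (195, 241)]
tip expected [255.3 201.9] cz [256.  204.8]
1.05 [[420.5, 152.3], [425.7, 156.2], [432.4, 161.3]]
1.0 [[420.7, 155.4], [425.9, 160.3], [432.7, 166.7]]
0.97 [[420.7, 157.2], [426.0, 162.7], [432.8, 169.8]]
0.94 [[420.8, 159.0], [426.1, 165.1], [432.8, 173.0]]
```

```bash
python3 - <<'E'
from geo import *
for a in (.93,.95,.97):
  for b in (.68,.72,.76,.8): print(a,b,(tip_in_lid(a,b)*1000).round(1))
from scipy.optimize import brentq
for b in (.7,.76,.8,.9,1.0): print(b,"ride a",brentq(lambda a:tip_in_lid(a,b)[2]+.019,.5,1.4),"home a",brentq(lambda a:tip_in_lid(a,b)[2]+.009,.5,1.4))
E
```

```text
-0.07 ride [1.115 0.63 ] home [0.975 0.615]
-0.075 ride [1.103 0.665] home [0.972 0.652]
-0.08 ride [1.09  0.701] home [0.968 0.689]
rod r 0.1572784461683598 b 2.3019208447815904 y -0.006728296796289662 23.6333
0.93 0.68 [-79.1 160.   -5.9]
0.93 0.72 [-84.5 160.   -6.2]
0.93 0.76 [-89.9 160.   -6.8]
0.93 0.8 [-95.2 160.   -7.5]
0.95 0.68 [-79.  160.   -7.5]
0.95 0.72 [-84.4 160.   -7.9]
0.95 0.76 [-89.7 160.   -8.6]
0.95 0.8 [-95.1 160.   -9.4]
0.97 0.68 [-78.8 160.   -9.1]
0.97 0.72 [-84.2 160.   -9.6]
0.97 0.76 [-89.5 160.  -10.3]
0.97 0.8 [-94.8 160.  -11.3]
0.7 ride a 1.0900879041010278 home a 0.9662794137284628
0.76 ride a 1.0673506996436488 home a 0.9549700287650785
0.8 ride a 1.051574719709367 home a 0.9456852878828518
0.9 ride a 1.0105461586370592 home a 0.9179247322504726
1.0 ride a 0.9678902249751857 home a 0.8854424192353938
```

```bash
python3 -c "
from h import *
cv2.imwrite('pics/a.png',read_camera('scene')['img'])"
for i in 1 2 3; do python3 -m jog '[{"offset":[0,0,0],"spin":0,"claw":0.5},{"offset":[0,0,0],"spin":0,"claw":0.5},{"offset":[0,0,0],"spin":0,"claw":0.5},{"offset":[0,0,0],"spin":0,"claw":0.5},{"offset":[0,0,0],"spin":0,"claw":0.5}]' >/dev/null; done
python3 -c "
from h import *
b=read_camera('scene')['img'].astype(int); a=cv2.imread('pics/a.png').astype(int); f=cv2.imread('pics/f_scene.png').astype(int)
g=lambda i:i[150:225,232:280].mean(2)
print(abs(g(a)-g(b)).max(),abs(g(a)-g(b)).mean(),abs(g(f)-g(b)).mean())
s=cv2.cvtColor(b.astype(np.uint8),cv2.COLOR_BGR2GRAY)
c=read_camera('scene')
from numpy import array
for bb in (.5,.6,.7,.76,.82,.9,1.0):
    P=array([proj(c,rodpt(x,bb)) for x in np.linspace(.03,.13,11)]).round().astype(int); print(bb,s[P[:,1],P[:,0]])
"
```

```text
4.333333333333343 0.8534259259259259 2.408611111111111
0.5 [178 155  70  80  62  48 145 149 163 118  95]
0.6 [178 186 193 179 186 170 128 153 133 101 100]
0.7 [228 229 231 233 229 230 148 142 115 117 115]
0.76 [228 229 231 233 233 226 150 136 111 112 111]
0.82 [233 235 233 233 232 226 146 127  94  91  99]
0.9 [236 235 233 194 184 187 166 145  68  68 100]
1.0 [236 227 189  65 127 142 166 145  64  63 100]
```

```bash
python3 -c "
from bench import finish_job
print(finish_job())"
```

```text
the job is handed in; nothing more can be done
None
```

I handed the job in at about 25 s: camera measurements put the lid still at about 0.95 rad on the rod, whose end at about 0.76 rad fits being home in the hole. I never saw the hole itself and the hand-in returned no verdict; the arm was clear, and I saw no contact with the bottle, tube or vial, but did not re-measure their positions.

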